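# Release the ratchet clamp and slide the glued frame out

### The arm

A 6-joint arm with a two-finger parallel gripper is mounted at the origin on the work surface. World frame = base frame: x ahead of the robot, y to its left, z up, the work surface at z = 0. Lengths are in m, angles in degrees, forces in N, time in s.
With the tool pointing down it reaches from about 0.35 to 0.925 m from the base axis. Payload 6.4 kg.
Tool frame: the origin (TCP) lies between the finger pads; the fingertips stand 25 mm ahead of it and the grasp point (between the pads) lies 6 mm ahead of it (r.tips_ahead is the distance from the TCP to the fingertips, in m); z points along the fingers, y is the line along which they close (so a half turn about z gives the same grasp; the last joint's range is limited). The gripper opens to 94 mm and grips with 3 to 60 N. Pads are 16 mm wide; open, the fingers measure 119 mm over their backs; the gripper's body (75 mm by 177 mm) begins 78 mm behind the grasp point.
Start: joints at [-75.35, 14.043, 89.255, -0, 76.702, -9.975], TCP at [0.271, -0.591, 0.205] pointing down, gripper open.
Joint ranges: [-179.41, 179.41], [-58.25, 129.5], [7.25, 145.43], [-54.29, 234.29], [11.92, 165.04], [-157.13, 157.13]. Speed limits (degrees/s): [147.25, 147.25, 180, 180, 180, 180].

### API

Orientations are given as a 3x3 rotation matrix whose columns are the frame's x, y, z axes.
In Python, from bench import telemetry, grab_frame, calibration, r, nets gives the robot as it stands.
- The arm moves only by the tool send_rows, never from a script. Its argument "commands" is one flat list of numbers, 5 for each row, row after row: the shift along the tool's x, y, z in mm, then the turn about the tool's z in rad, then the closure, from 0 (fully open) to 1 (shut). In form: [x, y, z, turn, grip, x, y, z, turn, grip, ...]. A call has 1 to 8 rows; each row shifts and turns the commanded pose from where the row before left it, along the tool's axes as they then stand; what a row does not reach is not made up. A row lasts 1/8 s, in which the tool goes at most 62.5 mm and 10.7 degrees, less where a joint would pass 70% of its speed; a pose out of reach is approached as far as the arm can. A call is refused whole if a number of a shift passes 62.5 or a number of a turn 0.188, either way. A call with a gripper value outside its range is refused whole. The fingers move at their own pace and stop on an object; "squeeze" is the grip in N (left out, the last holds). Time passes only in rows, so rows that do not move let the fingers close. It gives the time, the measured TCP pose, the force, the opening and the grip force at its end, in the units of the state.
- telemetry.read_state(): the state, without advancing time (a new reading comes with each control period).
- grab_frame(name): name is "scene" or "top" or "wrist"; returns the picture (384x512x3 uint8, red, green, blue); there is no depth.
- calibration(name): a dict with "fovy" (degrees; the focal length in pixels is half the picture's height over the tangent of half this angle, whatever the lens; pixels are square), "cx", "cy" (the principal point, pixels), "pose" (4x4, takes a point from camera to world coordinates); the wrist camera has in their place "tool_from_camera" (4x4, takes a point from camera to tool coordinates, whose origin is the TCP and whose axes are the flange's). Camera axes: x right, y up, looking along -z (the intrinsics and any distortion apply to the point x, -y, -z); pixel columns grow to the right and rows downward; lengths in m; the calibration is good to about 2 mm. A picture is of the moment at which its call begins: read the wrist's pose just before it. calibration takes no time and is no camera call.
- r.job_done(): hands the job in; it is judged then, once.
Trained networks look in the newest picture that a camera, given by its name, has taken for a name from the list of things; names that differ only in an ending like _2 or _b are one class to them, and where a whole thing is asked for, a point or a joint stands for the part that bears it (a point fixed in the world has none). Each returns a list of dicts, best first, with "conf" (0 to 1); they miss things now and then, are a little off and sometimes report something else, mostly with a low value. They report only what shows in the picture. A call takes as long as a camera call.
- nets.look_for(camera, target): "xyz" ([x, y, z] in m, in world coordinates, good to about 4 mm: the middle of the surface that is visible of it).
- nets.mark_of(camera, target): "xyz" ([x, y, z] in m, in world coordinates, good to about 4 mm: a listed point, or the origin of a listed thing).
The state is a dict: "t": time; "q": joint angles; "joint_vel": joint speeds; "joint_torque": joint torques, N m; "eef_pos": TCP position; "orientation": TCP orientation; "contact_force": force on the tool from outside, world axes, zero at the start; "ft_torque": the same for the moment, N m; "finger_gap": opening from 0.0 (shut) to 1.0 (fully open); "finger_force": force on a finger pad.
Only numpy, scipy, OpenCV 4.12 (cv2) and the standard library are available. Lean on these libraries where they do the work, as an engineer would, in place of code of your own. Each camera call takes 0.05 s, during which the arm holds its last target. There are 200 camera calls.

### The job

The glue in the little wooden frame has set. Flick the clamp's pawl off the ratchet wheel so that it stays off, ease the drum back gently by its crank knob until the jaw is fully open, and flick the pawl back onto the wheel. Then slide the frame along the bench, without lifting it, out of the clamp until all of it lies on the sheet of paper, and leave the tin, the brush and the sanding block where they are.

Things in the scene. Friction and masses are not known exactly. Their poses are not given: they have to be found in the camera images.
- clamp: Green clamp bolted to the bench. Origin on the bench (z = 0) in the middle of the clamping space; +x points from the fixed fence over the frame and jaw to the ratchet head, +y to the left of that. Fence 24 x 150 mm, 36 mm high, inner face at x = -60 mm. Between fence and jaw it is open at both y ends. The head's base plate, 12 mm high, covers x 118 to 250, y -92 to 68 mm.
- drum_axis (a point): Fixed point on the drum's vertical axis, 165 mm along the clamp's +x, 45 mm above the bench (top of the crank arm, which is 8 mm thick). The steel ratchet wheel, 45 mm radius, 16 teeth, lies flat 14 to 26 mm up. With the pawl off the drum turns against a drag of about 0.2 N m (3 N at the knob) and stays where it is left; with the pawl on it cannot turn back.
- drum (a joint): Angle of drum, wheel and crank, rad: 0 wound (frame clamped, cannot be wound further); grows counter-clockwise seen from above as it is eased back; 2.356 at its stop, jaw fully open. At 0 the crank arm points along the clamp's +y. Turning back faster than 4 rad/s is too rough.
- crank_knob (a point): Middle of the upright wooden crank knob: a cylinder 20 mm in diameter, 40 mm tall, from 45 to 85 mm above the bench, standing on the crank arm 65 mm from the drum axis. It can be pushed with closed fingers from above, or gripped.
- pawl (a joint): Angle of the pawl, rad: 0 fully on the wheel, 0.64 fully off (its stop); grows counter-clockwise seen from above. An over-centre spring holds it at either end: left below about 0.2 it snaps on, above about 0.45 it snaps off and stays off; left near the middle it may hang there. About 2 N at the pin moves it. It drops fully onto the wheel with the drum at 0 or eased back to within 0.1 of its stop.
- pawl_pivot (a point): Fixed pivot of the pawl, 187 mm along the clamp's +x and 54 mm along its -y from the clamp's origin, 20 mm above the bench.
- pawl_pin (a point): Middle of the upright steel pin on the pawl's lever: 12 mm diameter, from 25 to 70 mm above the bench, this point 55 mm up, 63 mm from the pivot. The lever points along the clamp's -y, leaning 0.32 rad to -x when on and 0.32 rad to +x when off: push the pin along the clamp's +x (about 40 mm) to flick the pawl off, along -x to flick it on.
- jaw (a joint): Sliding jaw, m: 0 closed on the frame, grows along the clamp's +x, 0.0306 fully open; geared to the drum at 0.013 m per rad, so it moves only with the drum.
- jaw_face (a point): Middle of the upper edge of the jaw's wooden face that bears on the frame, 31 mm above the bench. The jaw is 110 mm long along the clamp's y, 22 mm thick.
- frame: Glued dark wooden frame, loose, lying flat on the bench between fence and jaw: outside 120 (x) x 140 (y) x 20 mm high, rails 22 mm wide, open inside 76 (x) x 96 (y) mm. About 0.25 kg. Origin at the centre of its underside; its x lies along the clamp's x at the start. A finger lowered into its opening can drag it.
- frame_corner0 (a point): Upper outer corner 0 of the frame, at x = -60, y = -70, z = 20 mm in the frame's own axes.
- frame_corner1 (a point): Upper outer corner 1 of the frame, at x = 60, y = -70, z = 20 mm in the frame's own axes.
- frame_corner2 (a point): Upper outer corner 2 of the frame, at x = 60, y = 70, z = 20 mm in the frame's own axes.
- frame_corner3 (a point): Upper outer corner 3 of the frame, at x = -60, y = 70, z = 20 mm in the frame's own axes.
- sheet: Sheet of paper fixed flat on the bench, 220 (x) x 260 (y) mm, 1 mm thick, no obstacle; left or right of the clamp. Origin at its centre.
- tin: Bystander: closed round tin, 80 mm diameter, 75 mm high, on the other side of the clamp from the sheet. Origin at the centre of its underside. Must not be moved.
- sanding_block: Bystander: cork block 110 x 60 x 30 mm, beyond on the right. Origin at the centre of its underside. Must not be moved.
- brush: Bystander: paint brush about 190 mm long, 42 mm wide, 20 mm high, lying on the bench beyond on the left. Origin near its ferrule, on the bench. Must not be moved.

How it is judged (in metres and radians):
On the way, in this order (a step that is already met when the one before it is completed fails the run):
1. the pawl is flicked off the wheel and stays off, the drum still wound (value of joint pawl above 0.5 rad and value of joint drum below 0.5 rad), for 0.2 s.
2. the drum is eased back until the jaw is fully open (value of joint drum above 2.25 rad), for 0.2 s.
3. the pawl is back on the wheel, the jaw still open (value of joint pawl below 0.1 rad and value of joint drum above 2.25 rad), for 0.2 s.
4. the frame lies wholly on the paper (x of frame_corner0 in the frame of sheet between -0.115 and 0.115 m and y of frame_corner0 in the frame of sheet between -0.135 and 0.135 m and x of frame_corner1 in the frame of sheet between -0.115 and 0.115 m and y of frame_corner1 in the frame of sheet between -0.135 and 0.135 m and x of frame_corner2 in the frame of sheet between -0.115 and 0.115 m and y of frame_corner2 in the frame of sheet between -0.135 and 0.135 m and x of frame_corner3 in the frame of sheet between -0.115 and 0.115 m and y of frame_corner3 in the frame of sheet between -0.135 and 0.135 m), for 0.2 s.
At the end, for the whole second after the job is handed in: The pawl is on the wheel (joint below 0.1 rad), the drum is eased back beyond 2.25 rad (jaw open), and the frame lies flat and still on the bench with all four corners over the paper (up to 5 mm beyond its edge is allowed) (all of step 3 and all of step 4 and height (world z) of frame below 0.005 m and angle between frame's own z axis and vertical below 0.05 rad and linear speed of frame below 0.01 m/s); the robot touches nothing.
It fails at once if the drum is spun back roughly (faster than 4 rad/s) (velocity of joint drum above 4 rad/s).
It fails at once if the frame is lifted (its middle more than 20 mm off the bench) (height (world z) of frame above 0.02 m).
It fails at once if the tin, the brush or the sanding block is moved by more than 20 mm (distance of any of tin, sanding_block, brush from where it was at the start of the episode above 0.02 m).
It also fails if it takes over 72 s, if anything falls off the work surface, if the arm or the gripper's body presses on something with over 40 N, if the wrist force passes 120 N, or if a joint passes its speed limit or range.

## Working session

There is one attempt and no reset: what is moved stays moved. The work goes in short steps, Python scripts to look and compute and a tool call to move; the robot and the scene stay as the last step left them, time stands still between calls to the robot, and variables do not carry over. Pictures are saved under pics/ and viewed, at most 10 in all, crops included, and the job is handed in when it is done.

Besides the shell and the picture viewer there is one more tool, called by a JSON object that holds its "name" and its "arguments". send_rows: Moves the arm, as the interface text tells. Its arguments: {"type":"object","properties":{"commands":{"type":"array"},"squeeze":{"type":"number"}},"required":["commands"]}

```bash
ls; mkdir -p pics
cat > h.py <<'E'
from bench import telemetry, grab_frame, calibration, r, nets
import numpy as np, cv2
E
python3 - <<'E'
from h import *
s=telemetry.read_state(); print(s['t'],s['eef_pos'],np.round(s['orientation'],3).tolist(),r.tips_ahead)
for c in ['scene','top']:
    cv2.imwrite(f'pics/{c}0.png',grab_frame(c)[:,:,::-1])
for c in ['scene','top']:
    for n in ['clamp','crank_knob','pawl_pin','jaw_face','frame','frame_corner0','frame_corner1','frame_corner2','frame_corner3','sheet','tin','sanding_block','brush']:
        o=nets.mark_of(c,n); print(c,n,[(round(d['conf'],2),np.round(d['xyz'],3).tolist()) for d in o[:2]])
print(telemetry.read_state()['t'])
E
```

```text
pics
0.0 [ 0.2706835  -0.59029596  0.20427884] [[0.909, 0.417, -0.0], [0.417, -0.909, 0.002], [0.0, -0.002, -1.0]] 0.025
scene clamp [(0.55, [0.481, -0.009, 0.002]), (0.51, [0.553, -0.079, 0.019])]
scene crank_knob [(0.9, [0.63, 0.085, 0.068]), (0.74, [0.642, 0.019, 0.046])]
scene pawl_pin [(0.66, [0.667, -0.095, 0.056]), (0.22, [0.642, 0.016, 0.047])]
scene jaw_face [(0.6, [0.539, 0.001, 0.031])]
scene frame [(0.9, [0.482, -0.019, -0.004])]
scene frame_corner0 [(0.96, [0.436, -0.101, 0.014]), (0.9, [0.552, -0.078, 0.018])]
scene frame_corner1 [(0.96, [0.436, -0.101, 0.014]), (0.9, [0.552, -0.078, 0.018])]
scene frame_corner2 [(0.96, [0.436, -0.101, 0.014]), (0.9, [0.552, -0.078, 0.018])]
scene frame_corner3 [(0.96, [0.436, -0.101, 0.014]), (0.9, [0.552, -0.078, 0.018])]
scene sheet [(0.83, [0.486, 0.296, -0.001]), (0.58, [0.64, 0.02, 0.044])]
scene tin [(0.87, [0.505, -0.311, -0.004])]
scene sanding_block [(0.74, [0.696, -0.328, -0.001])]
scene brush [(0.73, [0.53, 0.059, 0.02]), (0.69, [0.686, 0.304, -0.0])]
top clamp []
top crank_knob [(0.7, [0.63, 0.082, 0.064])]
top pawl_pin [(0.6, [0.667, -0.092, 0.062])]
top jaw_face [(0.87, [0.539, -0.003, 0.032]), (0.35, [0.504, -0.309, 0.001])]
top frame []
top frame_corner0 [(0.76, [0.407, 0.038, 0.019]), (0.73, [0.677, -0.028, 0.018])]
top frame_corner1 [(0.76, [0.407, 0.038, 0.019]), (0.73, [0.677, -0.028, 0.018])]
top frame_corner2 [(0.76, [0.407, 0.038, 0.019]), (0.73, [0.677, -0.028, 0.018])]
top frame_corner3 [(0.76, [0.407, 0.038, 0.019]), (0.73, [0.677, -0.028, 0.018])]
top sheet [(0.66, [0.485, 0.3, 0.0]), (0.37, [0.676, -0.029, 0.014])]
top tin [(0.81, [0.505, -0.309, 0.004])]
top sanding_block [(0.95, [0.701, -0.328, -0.002]), (0.55, [0.632, 0.08, 0.062])]
top brush [(0.77, [0.685, 0.308, 0.003]), (0.25, [0.674, -0.029, 0.019])]
1.4
```

View pics/top0.png

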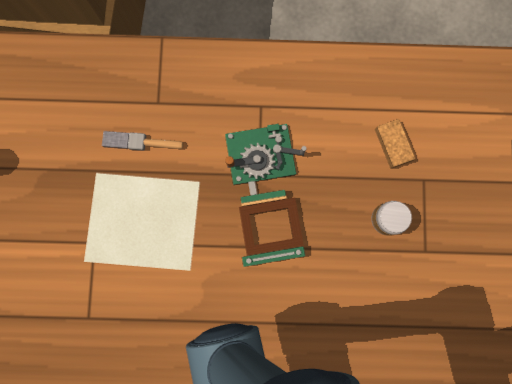

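View pics/scene0.png

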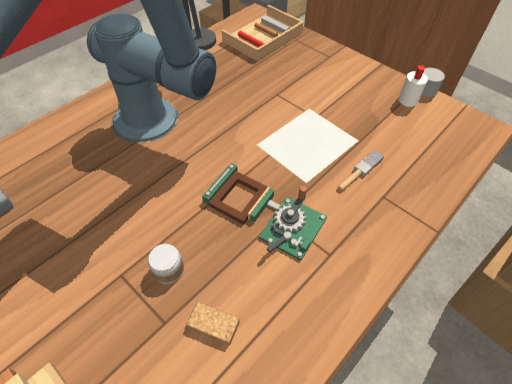

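The top picture shows the clamp in the middle (wheel at about 258,158, knob at 230,161, pin at 304,150), the frame around 272,226, the sheet on the left (about 143,222) and the tin, block and brush clear of the route. The scene picture agrees. Next I fit the clamp's pose and the sheet's corners.

```bash
cat >> h.py <<'E'
from scipy.optimize import least_squares
def rot(a): return np.array([[np.cos(a),-np.sin(a)],[np.sin(a),np.cos(a)]])
L=np.array([[165,65],[165,65],[167.2,-113.8],[167.2,-113.8],[60,0],[60,0],[0,0]])/1e3
W=np.array([[.63,.085],[.63,.082],[.667,-.095],[.667,-.092],[.539,.001],[.539,-.003],[.481,-.009]])
f=least_squares(lambda p:(L@rot(p[2]).T+p[:2]-W).ravel(),[.48,0,.18])
O,A=f.x[:2],f.x[2]; R2=rot(A)
def cw(x,y): return R2@np.array([x,y])/1e3+O      # clamp mm -> world
def wc(p): return (R2.T@(np.array(p)[:2]-O))*1e3
def pix2w(c,u,v,z):
    k=calibration(c); fl=192/np.tan(np.radians(k['fovy'])/2); T=np.array(k['pose'])
    d=T[:3,:3]@np.array([(u-k['cx'])/fl,-(v-k['cy'])/fl,-1]); return T[:3,3]+d*(z-T[2,3])/d[2]
def where():
    s=telemetry.read_state(); M=s['orientation']; y=np.arctan2(M[1][0],M[0][0])
    return s['t'],wc(s['eef_pos']).round(1),round(s['eef_pos'][2]*1e3,1),'yaw-A',round(y-A,3),np.round(s['contact_force'],1),s['finger_gap']
E
python3 - <<'E'
from h import *
print(O,A,np.abs(f.fun).max(),calibration('top').keys())
for n,uv in [('sheet',[(97,174),(200,182),(191,270),(85,262)]),]:
    P=np.array([pix2w('top',u,v,0.0) for u,v in uv])[:,:2]; print(n,P.round(3).tolist(),P.mean(0),[np.linalg.norm(P[i]-P[i-1]).round(3) for i in range(4)])
print('frame c',wc([.482,-.019]),'sheet c',wc(P.mean(0)))
print(where()); M=telemetry.read_state()['orientation']; s=telemetry.read_state()
E
```

```text
[ 0.48058166 -0.0114287 ] 0.18582114492425914 0.002656512866193829 dict_keys(['fovy', 'cx', 'cy', 'pose'])
sheet [[0.599, 0.419], [0.586, 0.161], [0.368, 0.173], [0.381, 0.432]] [0.48345754 0.29599284] [np.float64(0.219), np.float64(0.259), np.float64(0.218), np.float64(0.259)]
frame c [-4.89761981e-03 -7.70299987e+00] sheet c [ 59.6236092  301.59791523]
(1.4, array([-313.2, -530.7]), np.float64(205.4), 'yaw-A', np.float64(0.244), array([-0.7, -0.2,  0.1]), 0.998570858029498)
```

{"name": "send_rows", "arguments": {"commands": [0,0,0,0.122,1,0,0,0,0.122,1,42,-39,0,0,1,42,-39,0,0,1,42,-39,0,0,1,42,-39,0,0,1,42,-39,0,0,1,42,-39,0,0,1]}}

```text
t: 2.4
eef_pos: [0.4762, -0.3128, 0.2056]
orientation: [[0.983, 0.185, 0.001], [0.185, -0.983, -0.0], [0.0, 0.0, -1.0]]
contact_force: [0.9, -0.5, 0.8]
finger_gap: 0.184
finger_force: 0.0
```

{"name": "send_rows", "arguments": {"commands": [42,-39,0,0,1,42,-39,0,0,1,42,-39,0,0,1,42,-39,0,0,1,20,-22,0,0,1,0,0,0,0,1]}}

```text
t: 3.15
eef_pos: [0.6278, -0.103, 0.2052]
orientation: [[0.982, 0.188, -0.0], [0.188, -0.982, 0.0], [-0.0, -0.0, -1.0]]
contact_force: [1.0, -0.7, -0.7]
finger_gap: 0.005
finger_force: 0.0
```

Run:
```python
from h import *
print(where()); cv2.imwrite('pics/w1.png',grab_frame('wrist')[:,:,::-1])
for n in ['pawl_pin','crank_knob','jaw_face']: print(n,[(round(d['conf'],2),wc(d['xyz']).round(1),round(d['xyz'][2],3)) for d in nets.mark_of('wrist',n)[:2]])
```

```text
(3.15, array([ 127.7, -117.2]), np.float64(205.2), 'yaw-A', np.float64(0.003), array([ 1. , -0.7, -0.7]), 0.00535555375243419)
pawl_pin [(0.6, array([ 165.4, -114.4]), 0.054)]
crank_knob [(0.8, array([162.8,  67.8]), 0.062)]
jaw_face [(0.96, array([60. , -4.8]), 0.034)]
```

{"name": "send_rows", "arguments": {"commands": [0,0,48,0,1,0,0,48,0,1,0,0,46,0,1,8,-1,0,0,1,8,0,0,0,1,8,0,0,0,1,8,0,0,0,1,8,0,0,0,1]}}

```text
t: 4.35
eef_pos: [0.6673, -0.0963, 0.0643]
orientation: [[0.983, 0.185, 0.001], [0.185, -0.983, -0.0], [0.001, 0.001, -1.0]]
contact_force: [-0.2, -0.1, 0.1]
finger_gap: 0.002
finger_force: 0.5
```

{"name": "send_rows", "arguments": {"commands": [8,0,0,0,1,8,0,0,0,1,5,0,0,0,1,0,0,0,0,1]}}

```text
t: 4.85
eef_pos: [0.6873, -0.0923, 0.0633]
orientation: [[0.983, 0.185, 0.0], [0.185, -0.983, 0.0], [0.0, -0.0, -1.0]]
contact_force: [0.2, -0.2, 0.5]
finger_gap: 0.005
finger_force: 0.0
```

Run:
```python
from h import *
print(where())
```

```text
(4.85, array([ 188.2, -117.6]), np.float64(63.3), 'yaw-A', np.float64(0.0), array([ 0.2, -0.2,  0.5]), 0.0053392241274476905)
```

{"name": "send_rows", "arguments": {"commands": [-12,0,0,0,1,0,0,-50,0,1,0,0,-40,0,0.4,0,-45,0,0,0.4,0,-45,0,0,0.4,-4,-45,0,0,0.4,-6,-48,0,0,0.4,0,0,0,0,0.4]}}

```text
t: 5.85
eef_pos: [0.6296, 0.0858, 0.1532]
orientation: [[0.982, 0.188, -0.001], [0.188, -0.982, 0.0], [-0.001, -0.0, -1.0]]
contact_force: [0.3, -1.0, -1.0]
finger_gap: 0.589
finger_force: 0.0
```

Run:
```python
from h import *
print(where())
for c in ['wrist','top']:
  cv2.imwrite(f'pics/{c}2.png',grab_frame(c)[:,:,::-1])
  for n in ['pawl_pin','crank_knob']: print(c,n,[(round(d['conf'],2),wc(d['xyz']).round(1),round(d['xyz'][2],3)) for d in nets.mark_of(c,n)[:2]])
```

```text
(5.85, array([164.4,  68. ]), np.float64(153.2), 'yaw-A', np.float64(0.004), array([ 0.3, -1. , -1. ]), 0.5887722806664273)
wrist pawl_pin [(0.73, array([ 205.3, -112.1]), 0.054)]
wrist crank_knob [(0.63, array([161.7,  66.2]), 0.062)]
top pawl_pin [(0.83, array([ 206.2, -111.6]), 0.061)]
top crank_knob []
```

View pics/wrist2.png

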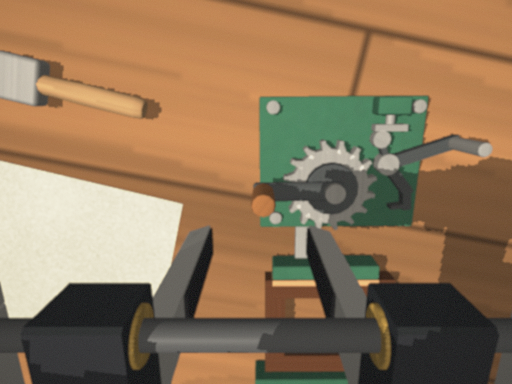

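{"name": "send_rows", "arguments": {"commands": [-0.5,2,30,0,0.4,0,0,30,0,0.4,0,0,14,0,0.4,0,0,0,0,1,0,0,0,0,1,0,0,0,0,1,0,0,0,0,1], "squeeze": 15}}

```text
t: 7.02
eef_pos: [0.6318, 0.0827, 0.0804]
orientation: [[0.983, 0.184, 0.001], [0.184, -0.983, 0.003], [0.002, -0.003, -1.0]]
contact_force: [-0.5, 10.7, 3.1]
finger_gap: 0.211
finger_force: 5.8
```

Run:
```python
from h import *
print(where(),telemetry.read_state()['finger_force'],telemetry.read_state()['q'])
```

```text
(7.025, array([166. ,  64.5]), np.float64(80.4), 'yaw-A', np.float64(-0.001), array([-0.5, 10.7,  3.1]), 0.210804866532665) 5.7965777814388275 [-2.81366229 20.00144894 95.83089034  0.22177618 64.11258992 76.50602255]
```

{"name": "send_rows", "arguments": {"commands": [-1,-1.5,0,0,1,-4,0.2,0,-0.06,1,-6.5,0.3,0,-0.1,1,-9.7,0.7,0,-0.15,1,-9.7,0.7,0,-0.15,1,-9.7,0.7,0,-0.15,1,0,0,0,0,1], "squeeze": 20}}

```text
t: 7.9
eef_pos: [0.5955, 0.0644, 0.0803]
orientation: [[0.701, 0.713, 0.0], [0.713, -0.701, 0.0], [0.0, -0.0, -1.0]]
contact_force: [-2.4, 2.2, 5.2]
finger_gap: 0.201
finger_force: 20.0
```

```bash
cat >> h.py <<'E'
def knob():
    p=where()[1]; d=p-np.array([165,0]); return 'radius',np.hypot(*d).round(1),'phi',(np.arctan2(d[1],d[0])-np.pi/2)%(2*np.pi)
E
python3 - <<'E'
from h import *
print(where(),knob())
E
```

```text
(7.9, array([127. ,  53.3]), np.float64(80.3), 'yaw-A', np.float64(0.608), array([-2.4,  2.2,  5.2]), 0.2011990532505673) ('radius', np.float64(65.5), 'phi', np.float64(0.6193615444651632))
```

{"name": "send_rows", "arguments": {"commands": [-6.5,0.4,0,-0.1,1,-9.7,0.8,0,-0.15,1,-9.7,0.7,0,-0.15,1,-9.7,0.8,0,-0.15,1,-9.7,0.7,0,-0.15,1,-9.7,0.7,0,-0.15,1,-9.7,0.7,0,-0.15,1,0,0,0,0,1]}}

```text
t: 8.9
eef_pos: [0.5788, 0.0037, 0.0803]
orientation: [[-0.222, 0.975, -0.001], [0.975, 0.222, -0.001], [-0.001, -0.001, -1.0]]
contact_force: [-4.0, 1.7, 6.2]
finger_gap: 0.197
finger_force: 20.0
```

Run:
```python
from h import *
print(where(),knob())
```

```text
(8.9, array([99.3, -3.3]), np.float64(80.3), 'yaw-A', np.float64(1.608), array([-4. ,  1.7,  6.2]), 0.19727758502002132) ('radius', np.float64(65.8), 'phi', np.float64(1.6209824610690395))
```

Remaining about 0.74 rad.

{"name": "send_rows", "arguments": {"commands": [-9.7,0.8,0,-0.15,1,-9.7,0.8,0,-0.15,1,-9.7,0.8,0,-0.15,1,-9.7,0.7,0,-0.15,1,-6.5,0.4,0,-0.1,1,-3,0.1,0,-0.04,1,0,0,0,0,1]}}

```text
t: 9.78
eef_pos: [0.6039, -0.0338, 0.0802]
orientation: [[-0.821, 0.571, -0.007], [0.571, 0.821, 0.002], [0.006, -0.002, -1.0]]
contact_force: [-9.6, 6.2, 12.4]
finger_gap: 0.203
finger_force: 20.0
```

Run:
```python
from h import *
print(where(),knob())
```

```text
(9.775, array([117. , -44.8]), np.float64(80.2), 'yaw-A', np.float64(2.348), array([-9.6,  6.2, 12.4]), 0.20256093824336083) ('radius', np.float64(65.7), 'phi', np.float64(2.321725389192837))
```

{"name": "send_rows", "arguments": {"commands": [0,0,0,0,0.5,0,0,0,0,0.5,0,0,-45,0,0.5,0,0,-45,0.156,1,0,0,0,0.156,1,0,0,0,0.156,1,0,0,0,0.156,1,0,0,0,0.156,1]}}

```text
t: 10.78
eef_pos: [0.6056, -0.0351, 0.1689]
orientation: [[-0.178, 0.984, -0.001], [0.984, 0.178, -0.0], [-0.0, -0.001, -1.0]]
contact_force: [-0.2, -0.6, -0.0]
finger_gap: 0.018
finger_force: 0.0
```

Run:
```python
from h import *
print(where())
for c in ['wrist','top','scene']:
  cv2.imwrite(f'pics/{c}3.png',grab_frame(c)[:,:,::-1])
  for n in ['pawl_pin','crank_knob','jaw_face']: print(c,n,[(round(d['conf'],2),wc(d['xyz']).round(1),round(d['xyz'][2],3)) for d in nets.mark_of(c,n)[:2]])
```

```text
(10.775, array([118.4, -46.4]), np.float64(168.9), 'yaw-A', np.float64(1.564), array([-0.2, -0.6, -0. ]), 0.018440661672433377)
wrist pawl_pin [(0.93, array([ 207.3, -115.2]), 0.052)]
wrist crank_knob [(0.76, array([115.8, -41.7]), 0.061)]
wrist jaw_face [(0.86, array([94.7, -4. ]), 0.031)]
top pawl_pin []
top crank_knob []
top jaw_face []
scene pawl_pin [(0.53, array([ 208.4, -118.5]), 0.058)]
scene crank_knob [(0.92, array([119.5, -46.5]), 0.07)]
scene jaw_face [(0.66, array([92.8,  0.5]), 0.032)]
```

{"name": "send_rows", "arguments": {"commands": [-23,40,0,0,1,-23,40,0,0,1,-23,40,0,0,1,0,0,40,0,1,0,0,40,0,1,0,0,26,0,1,0,0,0,0,1,0,-8,0,0,1]}}

```text
t: 12.38
eef_pos: [0.7294, -0.0823, 0.065]
orientation: [[-0.184, 0.983, 0.002], [0.983, 0.184, -0.001], [-0.001, 0.002, -1.0]]
contact_force: [-0.5, 0.3, 1.0]
finger_gap: 0.009
finger_force: 0.0
```

{"name": "send_rows", "arguments": {"commands": [0,-8,0,0,1,0,-8,0,0,1,0,-8,0,0,1,0,-8,0,0,1,0,-7,0,0,1,0,-3,0,0,1,0,0,0,0,1]}}

```text
t: 13.25
eef_pos: [0.6863, -0.0894, 0.0625]
orientation: [[-0.184, 0.983, -0.002], [0.983, 0.184, 0.001], [0.001, -0.002, -1.0]]
contact_force: [-0.3, -0.6, -0.1]
finger_gap: 0.004
finger_force: 0.0
```

Run:
```python
from h import *
print(where())
```

```text
(13.25, array([ 187.7, -114.6]), np.float64(62.5), 'yaw-A', np.float64(1.57), array([-0.3, -0.6, -0.1]), 0.00429454069037844)
```

{"name": "send_rows", "arguments": {"commands": [0,9,0,0,1,0,0,-50,0,1,0,0,-60,0,0.6,25,-49,0,0,0.6,25,-49,0,0,0.6,25,-49,0,0,0.6,27,-49,0,0,0.6,0,0,0,0,0.6]}}

```text
t: 14.25
eef_pos: [0.4817, -0.0223, 0.1723]
orientation: [[-0.185, 0.983, -0.002], [0.983, 0.185, 0.001], [0.001, -0.002, -1.0]]
contact_force: [-0.0, -0.2, 1.2]
finger_gap: 0.402
finger_force: 0.0
```

Run:
```python
from h import *
print(where())
for c in ['wrist','top','scene']:
  cv2.imwrite(f'pics/{c}4.png',grab_frame(c)[:,:,::-1])
  for n in ['pawl_pin','crank_knob','jaw_face','frame','frame_corner0']: print(c,n,[(round(d['conf'],2),wc(d['xyz']).round(1),round(d['xyz'][2],3)) for d in nets.mark_of(c,n)[:4]])
```

```text
(14.25, array([ -0.9, -10.9]), np.float64(172.3), 'yaw-A', np.float64(1.571), array([-0. , -0.2,  1.2]), 0.40177230736525543)
wrist pawl_pin [(0.76, array([ 165. , -116.6]), 0.053)]
wrist crank_knob [(0.6, array([114.6, -44.6]), 0.06), (0.35, array([163.6,  -1.7]), 0.047), (0.33, array([ 166.2, -111.8]), 0.052)]
wrist jaw_face [(0.94, array([91.9, -1.4]), 0.03), (0.34, array([-63.4,  62. ]), 0.021)]
wrist frame []
wrist frame_corner0 [(0.98, array([-65.4,  62.4]), 0.019), (0.89, array([ 59.7, -81.6]), 0.02), (0.87, array([-57.2, -79. ]), 0.016), (0.63, array([54.2, 62.5]), 0.022)]
top pawl_pin [(0.84, array([ 166.1, -114.5]), 0.057)]
top crank_knob [(0.6, array([116.1, -46.3]), 0.065)]
top jaw_face []
top frame [(0.49, array([186.6, -51.3]), 0.018)]
top frame_corner0 [(0.7, array([-63.6,  60.7]), 0.02)]
scene pawl_pin [(0.79, array([ 168.6, -116.8]), 0.058)]
scene crank_knob []
scene jaw_face [(0.76, array([92.9,  0.6]), 0.03)]
scene frame [(0.73, array([ 0.9, -9.4]), -0.001)]
scene frame_corner0 [(0.9, array([62. , 54.9]), 0.022), (0.83, array([-61.4, -78. ]), 0.018), (0.73, array([-63.6,  59.7]), 0.022), (0.6, array([ 57.9, -78.9]), 0.015)]
```

View pics/wrist4.png

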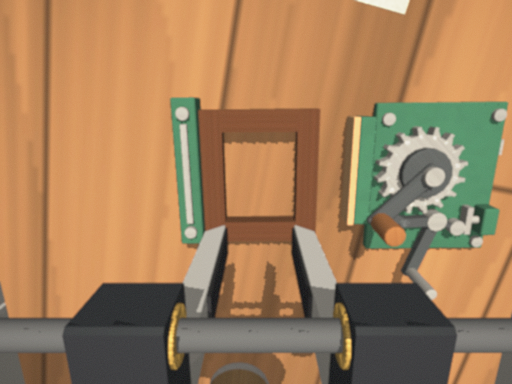

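View pics/scene4.png

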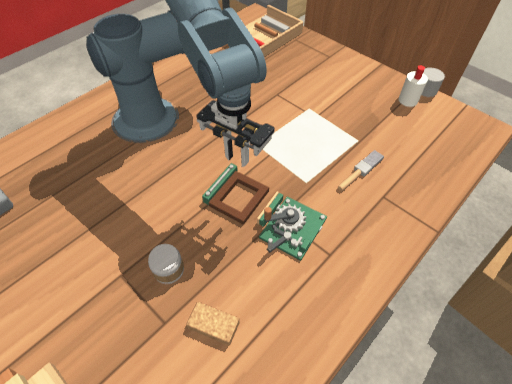

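{"name": "send_rows", "arguments": {"commands": [2,1,45,0,0.6,0,0,45,0,0.6,0,0,35,0,0.6,0,0,15,0,0.6,0,0,0,0,0.6]}}

```text
t: 15.78
eef_pos: [0.4849, -0.0217, 0.033]
orientation: [[-0.184, 0.983, -0.001], [0.983, 0.184, 0.0], [0.001, -0.001, -1.0]]
contact_force: [0.7, 0.4, 1.6]
finger_gap: 0.397
finger_force: 0.0
```

{"name": "send_rows", "arguments": {"commands": [0,5,0,0,0.6,0,5,0,0,0.6,0,5,0,0,0.6,15,0,0,0,0.6,15,0,0,0,0.6,10,0,0,0,0.6,10,0,0,0,0.6,0,0,0,0,0.6]}}

```text
t: 16.77
eef_pos: [0.4905, 0.0309, 0.0333]
orientation: [[-0.185, 0.983, -0.0], [0.983, 0.185, 0.0], [0.0, -0.0, -1.0]]
contact_force: [-0.1, 0.7, -0.2]
finger_gap: 0.401
finger_force: 0.0
```

Run:
```python
from h import *
print(where())
for c in ['top','scene']:
  cv2.imwrite(f'pics/{c}5.png',grab_frame(c)[:,:,::-1])
  for n in ['frame','frame_corner0']: print(c,n,[(round(d['conf'],2),wc(d['xyz']).round(1),round(d['xyz'][2],3)) for d in nets.mark_of(c,n)[:4]])
```

```text
(16.775, array([17.5, 39.8]), np.float64(33.3), 'yaw-A', np.float64(1.571), array([-0.1,  0.7, -0.2]), 0.40114267971335804)
top frame [(0.18, array([ 154.9, -351.6]), -0.001)]
top frame_corner0 [(0.93, array([ 60.8, -74.5]), 0.018), (0.92, array([-58.4, -81.4]), 0.017)]
scene frame [(0.96, array([-2.2, -4.6]), 0.0)]
scene frame_corner0 [(0.97, array([60.8, 60.3]), 0.018), (0.96, array([-60.7, -80.9]), 0.02), (0.78, array([-61.7,  60.8]), 0.022), (0.69, array([ 57.3, -79. ]), 0.02)]
```

Run:
```python
from h import *
a=cv2.imread('pics/scene5.png')[120:260,180:340]; b=cv2.imread('pics/top5.png')[170:290,200:340]
a=cv2.resize(a,(400,350),interpolation=2); b=cv2.resize(b,(400,350),interpolation=2)
cv2.imwrite('pics/c5.png',np.hstack([a,b]))
```

```text
(no output)
```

View pics/c5.png

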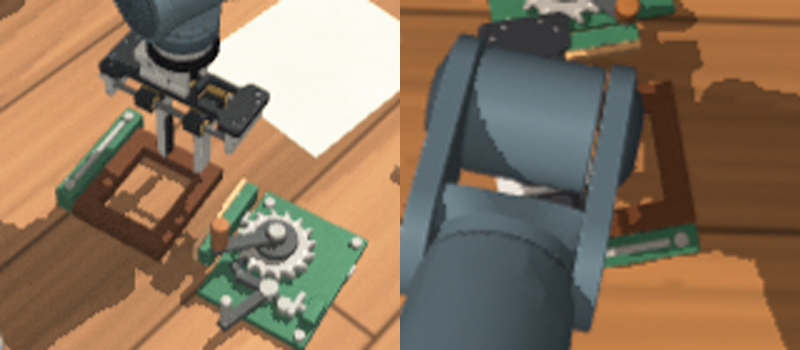

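The crop shows both fingers down in the opening near the leading rail, with the frame still close to the fence. I'll pull on a little and measure again.

{"name": "send_rows", "arguments": {"commands": [10,0,0,0,0.6,10,0,0,0,0.6,10,0,0,0,0.6,10,0,0,0,0.6,0,0,0,0,0.6]}}

```text
t: 17.7
eef_pos: [0.4831, 0.0703, 0.0333]
orientation: [[-0.185, 0.983, -0.0], [0.983, 0.185, -0.0], [0.0, -0.0, -1.0]]
contact_force: [0.7, -0.3, -0.7]
finger_gap: 0.404
finger_force: 0.0
```

Run:
```python
from h import *
print(where())
for c in ['top','scene']:
  cv2.imwrite(f'pics/{c}6.png',grab_frame(c)[:,:,::-1])
  for n in ['frame','frame_corner0']: print(c,n,[(round(d['conf'],2),wc(d['xyz']).round(1),round(d['xyz'][2],3)) for d in nets.mark_of(c,n)[:4]])
```

```text
(17.7, array([17.6, 79.8]), np.float64(33.3), 'yaw-A', np.float64(1.571), array([ 0.7, -0.3, -0.7]), 0.40417761643092665)
top frame []
top frame_corner0 [(0.78, array([-53.6, -81. ]), 0.019), (0.75, array([-59.5,  61.9]), 0.017), (0.67, array([ 60. , -77.6]), 0.021), (0.54, array([188.5, -54.2]), 0.02)]
scene frame [(0.68, array([ 0.9, -6. ]), -0.0), (0.4, array([-59.9,  58.3]), 0.024)]
scene frame_corner0 [(0.93, array([ 56. , -80.6]), 0.02), (0.93, array([-62.7,  57.8]), 0.02), (0.68, array([-60.8, -79.7]), 0.023), (0.64, array([60.6, 56.4]), 0.019)]
```

Run:
```python
from h import *
g=grab_frame('wrist')[:,:,::-1]; a=cv2.imread('pics/scene6.png')[110:250,190:350]
cv2.imwrite('pics/c6.png',np.hstack([cv2.resize(a,(400,350),interpolation=2),cv2.resize(g,(400,350))]))
for u,v in [(0,0)]: print(calibration('wrist'))
```

```text
{'fovy': 60.84388750013925, 'cx': 259.2561842919924, 'cy': 193.74241520892014, 'tool_from_camera': array([[ 8.50984650e-05,  9.62046772e-01,  2.72884595e-01,
         8.02963486e-02],
       [ 9.99999867e-01, -2.20920121e-04,  4.66999741e-04,
        -1.70955914e-04],
       [ 5.09561291e-04,  2.72884519e-01, -9.62046662e-01,
        -1.79421707e-01],
       [ 0.00000000e+00,  0.00000000e+00,  0.00000000e+00,
         1.00000000e+00]])}
```

View pics/c6.png

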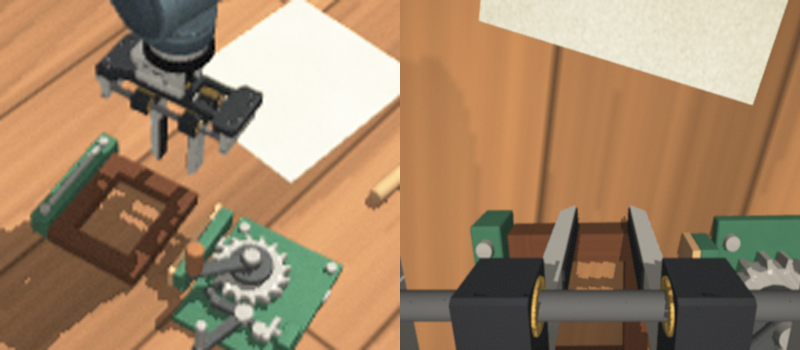

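Run:
```python
from h import *
for z in [0,.01,.02,.03,.04,.06]: print(z,*[wc(pix2w('scene',u,v,z)).round(1) for u,v in [(254,173),(268,179)]])
```

```text
0 [-17.2  96.3] [32.  99.5]
0.01 [-12.7  89.4] [36.  92.5]
0.02 [-8.2 82.5] [39.9 85.6]
0.03 [-3.8 75.6] [43.8 78.6]
0.04 [ 0.7 68.7] [47.8 71.7]
0.06 [ 9.7 54.8] [55.7 57.8]
```

The fingers passed over the frame: back-projected, their tips are at about 22 mm when part-open, higher than I assumed. I'll go back over the opening and descend guarded.

{"name": "send_rows", "arguments": {"commands": [0,0,-25,0,0.6,-40,-8.5,0,0,0.6,-40,-8.5,0,0,0.6,0,0,22,0,0.6,0,0,3,0,0.6,0,0,3,0,0.6,0,0,3,0,0.6,0,0,0,0,0.6]}}

```text
t: 19.05
eef_pos: [0.4815, -0.012, 0.0275]
orientation: [[-0.185, 0.983, 0.0], [0.983, 0.185, -0.0], [-0.0, 0.0, -1.0]]
contact_force: [-1.0, 0.1, 0.8]
finger_gap: 0.4
finger_force: 0.0
```

{"name": "send_rows", "arguments": {"commands": [0,0,2,0,0.6,0,0,2,0,0.6,0,0,0,0,0.6]}}

```text
t: 19.42
eef_pos: [0.4812, -0.0122, 0.0232]
orientation: [[-0.184, 0.983, -0.0], [0.983, 0.184, 0.0], [0.0, -0.0, -1.0]]
contact_force: [0.2, 1.0, 0.1]
finger_gap: 0.404
finger_force: 0.0
```

{"name": "send_rows", "arguments": {"commands": [0,0,2,0,0.6,0,0,2,0,0.6,0,0,0,0,0.6]}}

```text
t: 19.8
eef_pos: [0.4812, -0.0122, 0.0191]
orientation: [[-0.184, 0.983, -0.001], [0.983, 0.184, 0.0], [0.0, -0.0, -1.0]]
contact_force: [-0.7, -0.2, 0.3]
finger_gap: 0.398
finger_force: 0.0
```

{"name": "send_rows", "arguments": {"commands": [0,0,2,0,0.6,0,0,2,0,0.6,0,0,0,0,0.6]}}

```text
t: 20.18
eef_pos: [0.4812, -0.0122, 0.0151]
orientation: [[-0.184, 0.983, -0.0], [0.983, 0.184, 0.0], [0.0, -0.0, -1.0]]
contact_force: [0.4, 0.0, -0.3]
finger_gap: 0.398
finger_force: 0.0
```

{"name": "send_rows", "arguments": {"commands": [0,5,0,0,0.6,0,5,0,0,0.6,0,4,0,0,0.6,15,0,0,0,0.6,15,0,0,0,0.6,15,0,0,0,0.6,15,0,0,0,0.6,0,0,0,0,0.6]}}

```text
t: 21.18
eef_pos: [0.4835, 0.0507, 0.0152]
orientation: [[-0.186, 0.983, -0.001], [0.983, 0.186, 0.001], [0.001, -0.0, -1.0]]
contact_force: [-0.5, -0.2, 1.0]
finger_gap: 0.398
finger_force: 0.1
```

Run:
```python
from h import *
print(where())
for c in ['top','scene']:
  cv2.imwrite(f'pics/{c}7.png',grab_frame(c)[:,:,::-1])
  for n in ['frame','frame_corner0']: print(c,n,[(round(d['conf'],2),wc(d['xyz']).round(1),round(d['xyz'][2],3)) for d in nets.mark_of(c,n)[:4]])
```

```text
(21.175, array([14.3, 60.5]), np.float64(15.2), 'yaw-A', np.float64(1.572), array([-0.5, -0.2,  1. ]), 0.3980647641061457)
top frame [(0.33, array([262. , 275.2]), 0.003)]
top frame_corner0 [(0.92, array([ 63.2, -47. ]), 0.021), (0.77, array([-57. , -48.2]), 0.02)]
scene frame [(0.77, array([ 3.6, 26.5]), 0.002)]
scene frame_corner0 [(0.84, array([63.6, 91.5]), 0.018), (0.79, array([-60. ,  90.9]), 0.021), (0.72, array([93.2,  1.8]), 0.03), (0.68, array([-57.3, -46.8]), 0.019)]
```

The frame now follows (centre about 3, 23 in clamp mm). I'll pull it clear of the fence and then diagonally to the sheet.

{"name": "send_rows", "arguments": {"commands": [17,0,0,0,0.6,17,0,0,0,0.6,17,0,0,0,0.6,17,0,0,0,0.6,17,0,0,0,0.6,17,0,0,0,0.6,17,0,0,0,0.6,13,0,0,0,0.6]}}

```text
t: 22.48
eef_pos: [0.4597, 0.1801, 0.0155]
orientation: [[-0.185, 0.983, 0.0], [0.983, 0.185, -0.0], [-0.0, 0.0, -1.0]]
contact_force: [1.8, -3.6, 2.5]
finger_gap: 0.402
finger_force: 2.1
```

{"name": "send_rows", "arguments": {"commands": [18,5,0,0,0.6,18,7,0,0,0.6,18,7,0,0,0.6,18,7,0,0,0.6,18,7,0,0,0.6,0,0,0,0,0.6]}}

```text
t: 23.22
eef_pos: [0.4755, 0.2753, 0.0149]
orientation: [[-0.185, 0.983, -0.0], [0.983, 0.185, 0.001], [0.001, -0.0, -1.0]]
contact_force: [-0.1, 0.5, -0.7]
finger_gap: 0.402
finger_force: 0.0
```

Run:
```python
from h import *
print(where())
for c in ['top','scene']:
  cv2.imwrite(f'pics/{c}8.png',grab_frame(c)[:,:,::-1])
  for n in ['frame','frame_corner0']: print(c,n,[(round(d['conf'],2),wc(d['xyz']).round(1),round(d['xyz'][2],3)) for d in nets.mark_of(c,n)[:4]])
```

```text
(23.225, array([ 48. , 282.8]), np.float64(14.9), 'yaw-A', np.float64(1.571), array([-0.1,  0.5, -0.7]), 0.4019627200691242)
top frame [(0.29, array([ 62.6, 305.4]), 0.003)]
top frame_corner0 [(0.81, array([ 96.6, 178.6]), 0.015), (0.68, array([-19.6, 175.9]), 0.019), (0.26, array([ 166.1, -112.5]), 0.06), (0.16, array([262.2, 275.7]), 0.007)]
scene frame [(0.96, array([ 38.6, 250.1]), -0.004)]
scene frame_corner0 [(0.76, array([ 95.2, 176.4]), 0.02), (0.76, array([ 98.1, 316.6]), 0.019), (0.68, array([-22.1, 315.3]), 0.02), (0.62, array([-24.8, 177.7]), 0.02)]
```

{"name": "send_rows", "arguments": {"commands": [14,6,0,0,0.6,14,6,0,0,0.6,14,5,0,0,0.6,12,5,0,0,0.6,0,0,0,0,0.6,-10,-6,0,0,0.6,0,0,-15,0,0.6,0,0,-50,0,0.6]}}

```text
t: 24.52
eef_pos: [0.4812, 0.3182, 0.0792]
orientation: [[-0.183, 0.983, -0.005], [0.983, 0.183, -0.002], [-0.001, -0.006, -1.0]]
contact_force: [0.4, 0.2, 0.3]
finger_gap: 0.399
finger_force: 0.0
```

{"name": "send_rows", "arguments": {"commands": [0,0,-60,0,0.6,-50,-20,-20,0,0.6,-50,-20,0,0,0.6,-50,-20,0,0,0.6,-50,-20,0,0,0.6,0,0,0,0,0.6]}}

```text
t: 25.28
eef_pos: [0.4413, 0.1058, 0.1614]
orientation: [[-0.178, 0.984, 0.002], [0.984, 0.178, -0.0], [-0.0, 0.002, -1.0]]
contact_force: [0.3, -0.0, 0.7]
finger_gap: 0.399
finger_force: 0.0
```

Run:
```python
from h import *
print(where())
S=np.array([.4845,.297]); th=np.arctan2(-.0125,.258)*-1
for c in ['top','scene']:
  cv2.imwrite(f'pics/{c}9.png',grab_frame(c)[:,:,::-1])
  for n in ['sheet','frame','frame_corner0']: print(c,n,[(round(d['conf'],2),np.round(d['xyz'],3).tolist(),wc(d['xyz']).round(1)) for d in nets.mark_of(c,n)[:4]])
  for n in ['pawl_pin','crank_knob','jaw_face','tin','sanding_block','brush']: print(c,n,[(round(d['conf'],2),np.round(d['xyz'],3),wc(d['xyz']).round(1)) for d in nets.mark_of(c,n)[:1]])
```

```text
(25.275, array([-16.9, 122.5]), np.float64(161.4), 'yaw-A', np.float64(1.564), array([ 0.3, -0. ,  0.7]), 0.3989372791905638)
top sheet [(0.84, [0.486, 0.301, -0.0], array([ 63.5, 306. ]))]
top frame []
top frame_corner0 [(0.92, [0.527, 0.368, 0.018], array([116.1, 364.5])), (0.84, [0.411, 0.351, 0.019], array([ -1.5, 368.8])), (0.64, [0.643, 0.018, 0.047], array([164.9,  -0.7])), (0.55, [0.557, 0.236, 0.02], array([120.6, 228.7]))]
top pawl_pin [(0.78, array([ 0.667, -0.094,  0.057]), array([ 168.1, -115.7]))]
top crank_knob [(0.96, array([ 0.605, -0.038,  0.064]), array([117.3, -49. ]))]
top jaw_face [(0.98, array([0.569, 0.007, 0.034]), array([90.1,  1.4]))]
top tin [(0.89, array([ 0.508, -0.306, -0.   ]), array([ -27.2, -294.2]))]
top sanding_block [(0.91, array([ 0.697, -0.327,  0.   ]), array([ 154.2, -350. ]))]
top brush [(0.57, array([0.686, 0.308, 0.003]), array([261.1, 275.9]))]
scene sheet [(0.73, [0.485, 0.295, 0.0], array([ 60.7, 300.3]))]
scene frame [(0.61, [0.484, 0.295, -0.003], array([ 59.4, 300.4]))]
scene frame_corner0 [(0.98, [0.41, 0.348, 0.023], array([ -2.6, 365.9])), (0.83, [0.532, 0.371, 0.019], array([121.1, 366.4])), (0.82, [0.436, 0.215, 0.017], array([ -1.6, 230.6])), (0.7, [0.554, 0.233, 0.021], array([117.8, 226.8]))]
scene pawl_pin [(0.84, array([ 0.671, -0.096,  0.059]), array([ 171.6, -118.6]))]
scene crank_knob [(0.57, array([ 0.61 , -0.036,  0.07 ]), array([122.2, -48.3]))]
scene jaw_face [(0.8, array([0.569, 0.005, 0.029]), array([90.1, -0.4]))]
scene tin [(0.74, array([ 0.504, -0.31 , -0.003]), array([ -31.7, -297.4]))]
scene sanding_block [(0.55, array([ 0.693, -0.328, -0.001]), array([ 150. , -350.8]))]
scene brush [(0.78, array([0.687, 0.303, 0.001]), array([260.6, 271.2]))]
```

View pics/top9.png

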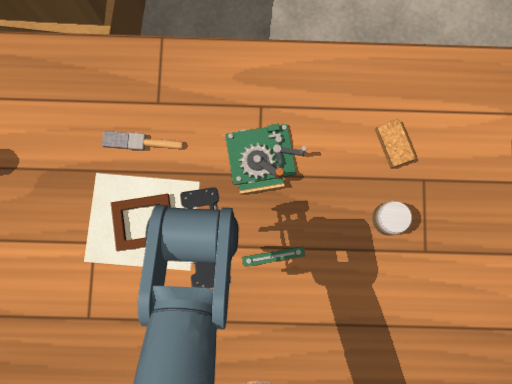

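The top picture shows the frame inside the sheet (about 145,222), the clamp open with the knob at 280,172 and the pin at 304,150. The tin, block and brush have not moved.

```bash
python3 -c "
from h import *
print(r.job_done())"
```

```text
the job is handed in; nothing more can be done
None
```

I handed the job in at about 25 s of the 72 s: the last measurements put the pawl back on the wheel, the jaw fully open, the frame flat and centred on the paper, and the tin, brush and sanding block where they were; no verdict came back.

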